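# Free the stuck stopper and sort the stoppers into their trays

### The arm

A 7-joint arm with a two-finger parallel gripper is mounted at the origin on a cart in front of the work surface, level with it; the furniture and walls round the work are solid. World frame = base frame: x ahead of the robot, y to its left, z up, the work surface at z = 0. Lengths are in m, angles in rad, forces in N, time in s.
With the tool pointing down it reaches from about 0.4 to 0.875 m from the base axis. Payload 19.3 kg.
Tool frame: the origin (TCP) lies at the very end of the fingers, on their centre line; the grasp point (between the pads) lies 19 mm behind it; z points along the fingers, y is the line along which they close (so a half turn about z gives the same grasp; the last joint's range is limited). The gripper opens to 85 mm and grips with 20 to 120 N. Pads are 22 mm wide; open, the fingers measure 114 mm over their backs; the gripper's body (76 mm by 85 mm) begins 54 mm behind the grasp point. The pads swing forward as they close: fully open they stand 13 mm farther back than shut.
Start: joints at [1.181, 0.521, -0.036, 1.599, 0.021, 1.021, -0.113], TCP at [0.196, -0.593, 0.231] pointing down, gripper open.
Joint ranges: [-2.91, 2.91], [-0.3, 2.13], [-1.5, 1.42], [0.17, 2.43], [-1.26, 4.41], [0.16, 1.93], [-2.52, 2.52]. Speed limits (rad/s): [1.89, 1.89, 2.39, 2.39, 3.01, 3.01, 3.01].

### API

Orientations are given as [roll, pitch, yaw] about the fixed x, y, z axes, in that order (R = Rz(yaw) Ry(pitch) Rx(roll)).
In Python, from workcell import monitor, viewer, bot gives the robot as it stands.
- The arm moves only by the tool move_arm, never from a script. Its arguments are lists of equal length, an entry for each row: "gripper": the opening, from 0 (shut) to 1 (fully open); "linear": the shift along the tool's x, y, z in cm, a list of three; "twist": the turn about the tool's z in degrees. A call has 1 to 8 rows; each row shifts and turns the commanded pose from where the row before left it, along the tool's axes as they then stand; what a row does not reach is not made up. A row lasts 1/10 s, in which the tool goes at most 50 mm and 8.59 degrees, less where a joint would pass 70% of its speed; a pose out of reach is approached as far as the arm can. A call with a gripper value outside its range is refused whole. The fingers move at their own pace and stop on an object; "squeeze" is the grip in N (left out, the last holds). Time passes only in rows, so rows that do not move let the fingers close. It gives the time, the measured TCP pose, the force, the opening and the grip force at its end, in the units of the state.
- monitor.observe(): the state, without advancing time (a new reading comes with each control period).
- viewer.grab_frame(name): name is "scene" or "top"; returns a dict with "img" (384x512x3 uint8, red, green, blue), "K" (3x3 intrinsics, pixels), "k1" (the pictures are not rectified: a ray, as slopes to the right and down, at radius r is drawn at 1 + k1 r^2 times it, then the intrinsics apply), "eye" and "rotation" of the camera in the world. Camera axes: x right, y up, looking along -z (the intrinsics and any distortion apply to the point x, -y, -z); pixel columns grow to the right and rows downward; lengths in m; the calibration is good to about 2 mm. A picture is of the moment at which its call begins. There is no depth.
- bot.job_done(): hands the job in; it is judged then, once.
The state is a dict: "clock": time; "qpos": joint angles; "qd": joint speeds; "joint_efforts": joint torques, N m; "position": TCP position; "tool_rot": TCP orientation; "force": force on the tool from outside, world axes, zero at the start; "moment": the same for the moment, N m; "grip_width": finger opening in m; "finger_force": force on a finger pad.
Only numpy, scipy, OpenCV 4.12 (cv2) and the standard library are available. Lean on these libraries where they do the work, as an engineer would, in place of code of your own. Each camera call takes 0.05 s, during which the arm holds its last target. There are 200 camera calls.

### The job

Put the stoppers away: with the push rod, push the red rubber stopper that is stuck in the glass tube out of the tube's far end onto the rails, and put it, the two loose corks and the loose green stopper each into the white tray that already holds its own kind, down on the tray floor. Lay the rod in the long grey tray beside the tube, let everything go, and do not strike the tube stand hard or disturb the wash bottle, the glass beaker or the timer.

Things in the scene. Friction and masses are not known exactly. Their poses are not given: they have to be found in the camera images.
- push_rod: Loose push rod, 190 mm, 90 g, lying flat. Blue square handle 70 long, 24 wide, 24 high; at its front a 10 mm aluminium shaft with a white round foot (16 across). Origin: centre of the handle's underside; x along the rod to the foot, z up. Rod axis 12 mm above the origin; handle x -35 to 35, foot's flat end at x 155; balance point near x 15.
- stand: Fixed stand. Origin below the tube's centre at worktop level; x: direction to push. Clear glass tube along x, 40 mm outside, 33 bore, x -35 to 35, axis at y 0, z 55, wires over it to z 78; nothing before its near end. It lies on two rails (26 wide overall, tops z 37) that run on to an end stop (x 96, top z 60). A stopper pushed out stays on the rails, axis z 49; grip it there from above.
- rod_tray: Fixed grey open tray for the rod, 236 x 58 mm (x by y), to the right of the stand and roughly parallel to it. Walls 4 mm thick, 12 high; floor at z 4; inside 228 x 50. Origin: centre of its underside. The rod fits either way round, its middle (60 mm ahead of the rod's origin) near the tray's middle.
- red_stopper: Red rubber stopper, tapered, 32 mm long, 30 mm across at the wide end, 26 at the narrow end, 30 g. At the start loose on its side inside the glass tube, seen through the glass. Origin: its centre; its x axis is its own axis, to the narrow end (along the stand's x at the start). It slides lightly (under 1 N).
- cork_a: Loose light brown cork stopper, 36 mm tall, 34 mm across at the bottom, 29 at the top, 15 g, standing upright on its wide end. Origin: centre of its underside, z up.
- cork_b: A second loose cork, just like cork_a.
- green_stopper: Loose dark green rubber stopper, 34 mm tall, 32 mm across at the bottom, 27 at the top, 30 g, standing upright on its wide end. Origin: centre of its underside, z up.
- tray_cork: Fixed white open tray with corks, 136 x 130 mm (x by y), walls 3 mm thick, rim 19 mm high, floor at z 3. Origin: centre of its underside. Three corks like the loose ones stand fixed in a row along y at x +40 (tops z 39, nothing of them below x +19); the half at negative x is free.
- tray_red: Fixed white tray with red stoppers; same tray and layout as tray_cork. Three red stoppers (32 mm tall, 30 across) stand fixed in the row at x +40; the half at negative x is free.
- tray_green: Fixed white tray with green stoppers; same tray and layout as tray_cork. Three green stoppers (34 mm tall, 32 across) stand fixed in the row at x +40; the half at negative x is free.
- wash_bottle: Bystander: white wash bottle with red cap, 68 x 85 x 200 mm, standing behind the work. Leave it alone.
- beaker: Bystander: small empty glass beaker, 85 mm across, 86 high, behind the work. Leave it alone.
- timer: Bystander: small white bench timer, 56 x 65 x 60 mm, behind the work. Leave it alone.
Things that resemble listed ones, but are neither listed nor needed, are in the scene too. Leave any purple look-alike of the green_stopper alone.

How it is judged:
By the outcome, as a careful person would: the job done as asked, in the order asked, and still so for the second after the job is handed in, with the robot touching nothing.
It also fails if it takes over 102 s, if anything falls off the work surface, if the arm or the gripper's body presses on something with over 40 N, if the wrist force passes 120 N, or if a joint passes its speed limit or range.

## Working session

There is one attempt and no reset: what is moved stays moved. The work goes in short steps, Python scripts to look and compute and a tool call to move; the robot and the scene stay as the last step left them, time stands still between calls to the robot, and variables do not carry over. Pictures are saved under pics/ and viewed, at most 14 in all, crops included, and the job is handed in when it is done.

Besides the shell and the picture viewer there is one more tool, called after "Request:" by a JSON object that holds its "fn" and its "kwargs", one argument or row to a line. move_arm: Moves the arm, as the interface text tells. Its arguments: {"type":"object","properties":{"gripper":{"type":"array"},"linear":{"type":"array"},"twist":{"type":"array"},"squeeze":{"type":"number"}},"required":["gripper","linear","twist"]}

```bash
mkdir -p pics; cat > h.py <<'E'
import numpy as np, cv2
from workcell import monitor, viewer, bot
def grab(name,f=None):
    d=viewer.grab_frame(name)
    if f: cv2.imwrite('pics/'+f,d['img'][:,:,::-1])
    return d
def ray(d,u,v):
    K=np.array(d['K']); xd=(u-K[0,2])/K[0,0]; yd=(v-K[1,2])/K[1,1]
    k=d['k1']; x,y=xd,yd
    for _ in range(30):
        s=1+k*(x*x+y*y); x,y=xd/s,yd/s
    return np.array(d['rotation'])@np.array([x,-y,-1.])
def at(d,u,v,z):
    e=np.array(d['eye']); r=ray(d,u,v); return e+r*(z-e[2])/r[2]
def proj(d,P):
    K=np.array(d['K']); p=np.array(d['rotation']).T@(np.array(P,float)-np.array(d['eye']))
    x,y=p[0]/-p[2],-p[1]/-p[2]; s=1+d['k1']*(x*x+y*y)
    return np.array([K[0,0]*x*s+K[0,2],K[1,1]*y*s+K[1,2]])
E
python3 - <<'E'
from h import *
for n in('scene','top'):
    d=grab(n); im=cv2.resize(d['img'][:,:,::-1],(800,600),interpolation=cv2.INTER_CUBIC)
    cv2.imwrite(f'pics/{n}0.png',im); print(n,d['K'],d['k1'],d['eye'],d['rotation'])
    np.save(n+'0.npy',d,allow_pickle=True)
s=monitor.observe(); print(s)
E
```

```text
scene [[453.14422937   0.         253.52356437]
 [  0.         453.14422937 189.08115091]
 [  0.           0.           1.        ]] -0.11179808795461768 [0.08130869 0.77961757 0.54671838] [ 1.12039467  0.00926356 -2.61842853]
top [[468.10461242   0.         262.2764697 ]
 [  0.         468.10461242 190.3644027 ]
 [  0.           0.           1.        ]] -0.18782480296939527 [ 0.48385797 -0.04485311  1.12517684] [ 0.09944685 -0.02036453 -1.58128509]
{'clock': 0.1, 'qpos': array([ 1.18075706,  0.52195276, -0.03633837,  1.59996803,  0.02120941,
        1.02111991, -0.11280937]), 'qd': array([ 5.04093861e-04,  3.17758457e-04,  1.26771090e-04, -5.38303984e-05,
       -2.91195042e-04, -6.88581388e-04,  8.53379896e-04]), 'joint_efforts': array([ 3.33240547e-03, -9.28508663e+01,  1.98366389e+00, -3.70537984e+01,
        1.80516473e-02,  5.36020394e-03,  8.41111364e-05]), 'position': array([ 0.19637782, -0.59301009,  0.2307781 ]), 'tool_rot': array([-3.14053284e+00,  7.84212911e-05,  3.19833675e-01]), 'force': array([ 0.03062757,  1.36231689, -0.09364185]), 'moment': array([0.06280848, 0.02948444, 0.01571451]), 'finger_force': 0.0, 'grip_width': 0.08529233783991658}
```

```bash
sed -i "s/np.array(d\['rotation'\])/RM(d)/g; s/^def grab/from scipy.spatial.transform import Rotation as Ro\ndef RM(d): return Ro.from_euler('xyz',d['rotation']).as_matrix()\ndef grab/" h.py; cat h.py | head -8
```

```text
import numpy as np, cv2
from workcell import monitor, viewer, bot
from scipy.spatial.transform import Rotation as Ro
def RM(d): return Ro.from_euler('xyz',d['rotation']).as_matrix()
def grab(name,f=None):
    d=viewer.grab_frame(name)
    if f: cv2.imwrite('pics/'+f,d['img'][:,:,::-1])
    return d
```

View pics/top0.png

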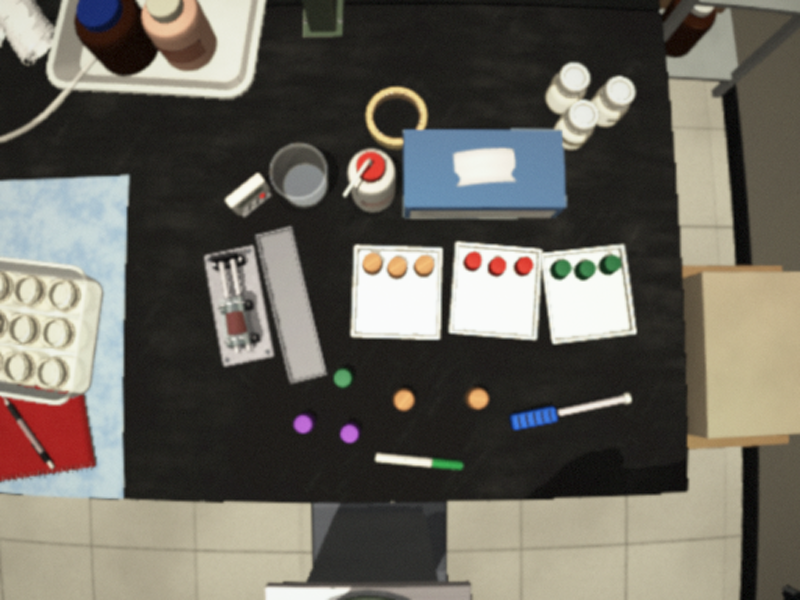

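View pics/scene0.png

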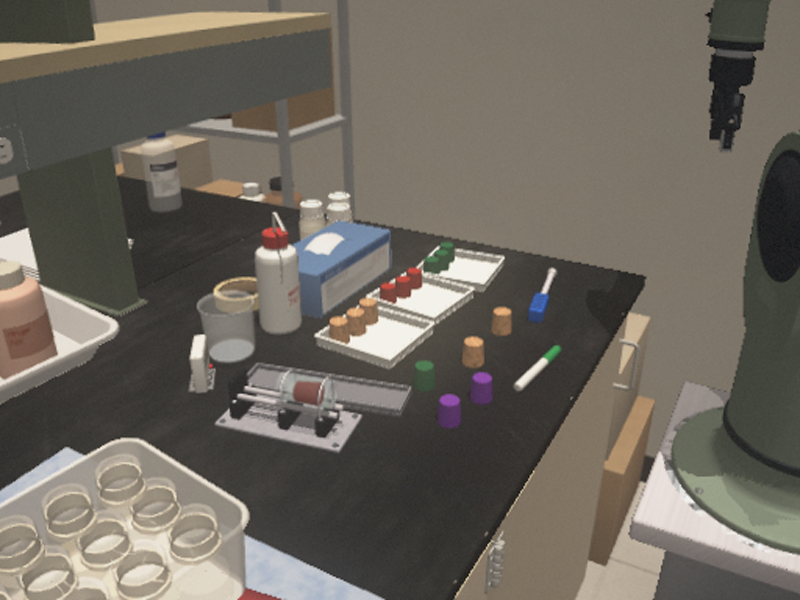

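Top view (800x600 pixels): stand with tube at (235,315), grey tray at (290,305), trays for cork (396,292), red (495,290) and green (590,292). Loose items are corks (403,400) and (478,399), a green stopper (343,378), purple look-alikes (303,424) and (349,433), and the rod at (535,417)→(628,398).

Candidates for green_stopper: (343,378) is dark green; (303,424) and (349,433) are purple, so (343,378) fits. The green-ended pen at (445,464) is neither. Next: measure and confirm in a crop.

```bash
python3 - <<'E'
from h import *
d=np.load('top0.npy',allow_pickle=True).item(); im=d['img']; hsv=cv2.cvtColor(im,cv2.COLOR_RGB2HSV)
print(im.shape)
def blobs(lo,hi,nm,z,mn=15):
    m=cv2.inRange(hsv,lo,hi); n,l,s,c=cv2.connectedComponentsWithStats(m)
    for i in range(1,n):
        if s[i,4]>mn and 200<c[i,1]*1.5625<500 and c[i,0]*1.5625>190 and c[i,0]<430:
            ys,xs=np.where(l==i); r=cv2.minAreaRect(np.stack([xs,ys],1).astype(np.float32))
            print(nm,s[i],c[i].round(1),'xy@z',z,at(d,*c[i],z)[:2].round(4),'rect',np.round(r[0],1),np.round(r[1],1),round(r[2],1))
blobs((8,90,120),(22,255,255),'cork',.030)
blobs((45,80,40),(85,255,255),'green',.028)
blobs((130,80,60),(165,255,255),'purple',.03)
blobs((100,120,60),(125,255,255),'blue',.02)
blobs((0,120,60),(6,255,255),'red',.03)
blobs((0,0,170),(180,50,255),'white',.019,60)
c=im[135:260,120:280]; c=cv2.resize(c,(800,625),interpolation=cv2.INTER_CUBIC)[:600]
cv2.imwrite('pics/c1.png',c[:,:,::-1])
E
```

```text
(384, 512, 3)
cork [232 162  12  13 121] [237.8 168.1] xy@z 0.03 [ 0.6463 -0.0111] rect [237.5 168. ] [12. 11.] 90.0
cork [248 164  12  14 125] [253.7 170.9] xy@z 0.03 [ 0.6392 -0.0486] rect [253.8 170.9] [11.2 12.5] 26.6
cork [265 164  12  13 122] [270.9 169.8] xy@z 0.03 [ 0.6416 -0.0893] rect [270.5 170. ] [12. 11.] 90.0
cork [252 249  13  14 140] [257.9 255.8] xy@z 0.03 [ 0.4401 -0.0566] rect [257.8 255.8] [12.  12.7] 45.0
cork [299 249  14  13 139] [305.6 254.8] xy@z 0.03 [ 0.4407 -0.168 ] rect [305.8 254.8] [12.  12.7] 45.0
green [385 164  12  11 106] [390.3 168.9] xy@z 0.028 [ 0.6427 -0.3783] rect [390.5 169. ] [10. 11.] 90.0
green [353 167  12  11 100] [358.7 171.8] xy@z 0.028 [ 0.6358 -0.2999] rect [358.8 171.8] [ 9.2 11.3] 45.0
green [369 167  12  12 103] [374.1 172.2] xy@z 0.028 [ 0.6348 -0.3377] rect [373.9 172.3] [ 9.4 12.1] 63.4
green [213 235  13  14 140] [219.  241.6] xy@z 0.028 [0.4737 0.034 ] rect [219.3 241.8] [12.7 12. ] 45.0
green [276 293  21   9 148] [286.2 296.8] xy@z 0.028 [ 0.3434 -0.1214] rect [286.2 296.8] [19.9  7.4] 4.4
purple [187 265  14  13 145] [193.7
[... 741 characters left out ...]
5825 0.1116] rect [186.1 195.4] [92.4 19.5] 76.3
white [ 287  155  120   65 5610] [345.4 189.1] xy@z 0.019 [ 0.5954 -0.268 ] rect [347.  187.4] [119.1  62.9] 1.1
white [ 225  157   58   60 2888] [253.3 189.3] xy@z 0.019 [ 0.5967 -0.0473] rect [253.4 186.6] [56.8 58.6] 1.6
white [ 132  158   42   76 1008] [152.  199.1] xy@z 0.019 [0.5753 0.1947] rect [152.2 195.5] [70.9 31.6] 79.4
white [148 166   6  23  66] [150.2 177.7] xy@z 0.019 [0.6269 0.1997] rect [150.1 177. ] [22.4  2.9] 78.7
white [358 252  46  14 182] [381.4 258.8] xy@z 0.019 [ 0.4271 -0.3519] rect [380.3 258.4] [ 5.3 46.3] 79.2
white [240 290  36   9 180] [257.9 294.1] xy@z 0.019 [ 0.3496 -0.0556] rect [257.6 294.1] [35.3  5. ] 5.7
```

View pics/c1.png

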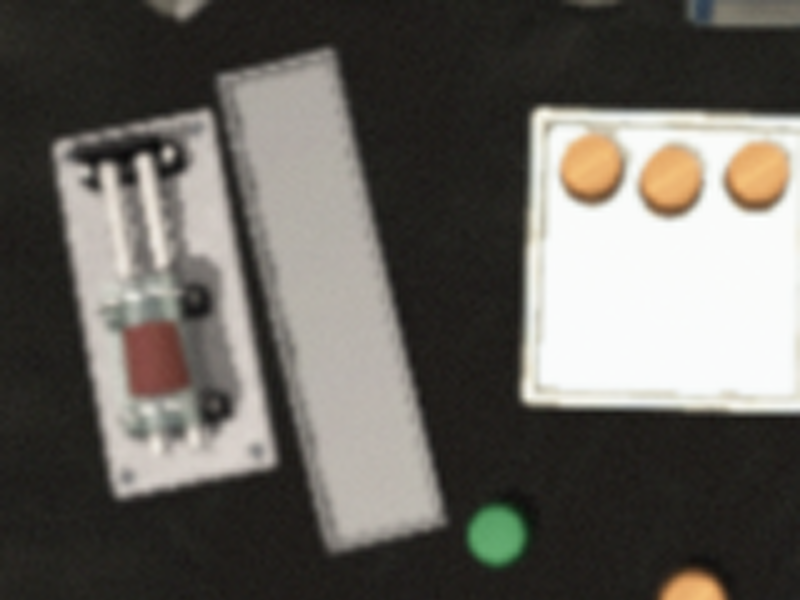

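Crop shows the dark green stopper at crop (497,534), with no purple. It also shows the stand with the end stop at the far (top) end, the red stopper in the tube at (157,358), and the rod tray corners at (218,75), (333,48), (447,523) and (330,552). Now fit the poses and check them with an overlay.

```bash
cat > fit.py <<'E'
from h import *
d=np.load('top0.npy',allow_pickle=True).item(); sc=np.load('scene0.npy',allow_pickle=True).item()
cr=lambda u,v:(120+u/5-.4,135+v/5-.4)
P=lambda u,v,z:at(d,*cr(u,v),z)[:2]
def ang(a,b): return np.degrees(np.arctan2(*(b-a)[::-1]))
print('plate yaw',ang(P(117,500,.005),P(53,145,.005)),ang(P(277,465,.005),P(212,108,.005)),'c',np.mean([P(117,500,.005),P(53,145,.005),P(277,465,.005),P(212,108,.005)],0))
print('rails',ang(P(127,270,.037),P(110,165,.037)),ang(P(165,268,.037),P(148,155,.037)))
T=[P(218,75,.012),P(333,48,.012),P(447,523,.012),P(330,552,.012)]
print('rodtray c',np.mean(T,0),'yaw',ang(T[3],T[0]),ang(T[2],T[1]),'L',np.linalg.norm(T[0]-T[3]),np.linalg.norm(T[0]-T[1]))
print('red in tube',at(d,151.4,206.4,.055)[:2])
h=at(d,341.2,267.3,.020)[:2]; f=at(d,628/1.5625,398/1.5625,.012)[:2]; print('rod',h,f,ang(h,f),np.linalg.norm(f-h))
for n,c,cs in(('cork',(253.4,186.6),0),):pass
hsv=cv2.cvtColor(d['img'],cv2.COLOR_RGB2HSV); m=cv2.inRange(hsv,(0,0,170),(180,60,255))
for n,x0,x1 in(('cork',222,285),('red',286,347),('green',347,410)):
    k=np.zeros_like(m);k[150:225,x0:x1]=m[150:225,x0:x1]
    ys,xs=np.where(k>0);r=cv2.minAreaRect(np.stack([xs,ys],1).astype(np.float32)); b=cv2.boxPoints(r)
    w=np.array([at(d,*q,.015)[:2] for q in b]); print(n,'c',w.mean(0).round(4),'ang',r[2],np.linalg.norm(w[0]-w[1]).round(3),np.linalg.norm(w[1]-w[2]).round(3))
E
cat > ov.py <<'E'
from h import *
def draw(d,img,s,x0,y0,o,yaw):
    R=np.array([[np.cos(yaw),-np.sin(yaw)],[np.sin(yaw),np.cos(yaw)]])
    def W(p): 
        q=proj(d,[*(R@np.array(p[:2])+o),p[2]]); return tuple(int(round(t)) for t in((q[0]+.5-x0)*s,(q[1]+.5-y0)*s))
    def line(a,b,c): cv2.line(img,W(a),W(b),c,1,cv2.LINE_AA)
    t=np.linspace(0,2*np.pi,25)
    for x in(-.035,.035):
        pts=np.array([W((x,.02*np.cos(a),.055+.02*np.sin(a))) for a in t]); cv2.polylines(img,[pts],True,(255,255,0),1,cv2.LINE_AA)
    for y in(-.013,.013): line((.035,y,.037),(.096,y,.037),(0,255,0))
    line((.096,-.02,.06),(.096,.02,.06),(0,0,255)); line((-.1,0,.055),(.1,0,.055),(255,0,255))
def comp(o,yaw,name,D,S):
    a=D['img'][150:240,125:178,::-1]; a=cv2.resize(a,None,fx=6.6,fy=6.6,interpolation=cv2.INTER_CUBIC)
    b=S['img'][225:295,135:235,::-1]; b=cv2.resize(b,None,fx=4.4,fy=4.4,interpolation=cv2.INTER_CUBIC)
    a=a.copy();b=b.copy()
    draw(D,a,6.6,125,150,o,yaw); draw(S,b,4.4,135,225,o,yaw)
    im=np.zeros((600,800,3),np.uint8); im[:a.shape[0],:a.shape[1]]=a[:600]; im[:b.shape[0],355:355+b.shape[1]]=b
    cv2.imwrite('pics/'+name,im)
E
python3 fit.py; python3 - <<'E'
from ov import *
D=np.load('top0.npy',allow_pickle=True).item();S=np.load('scene0.npy',allow_pickle=True).item()
comp(np.array([.5575,.190]),np.radians(10),'ov1.png',D,S)
E
```

```text
plate yaw 11.204996187836922 10.88465128433019 c [0.5858632  0.19710243]
rails 10.270052148963916 9.510674943992871
rodtray c [0.58753138 0.11465285] yaw 13.659721885821998 13.637679177450229 L 0.2368331525237758 0.05750614347574678
red in tube [0.5554522  0.18815958]
rod [ 0.40927272 -0.25349841] [ 0.43513342 -0.40548348] -80.34344298993103 0.1541695116151037
cork c [ 0.604  -0.0475] ang 1.5911403894424438 0.141 0.137
red c [ 0.6049 -0.2005] ang 4.398705005645752 0.141 0.137
green c [ 0.5994 -0.3459] ang 82.87498474121094 0.137 0.143
```

View pics/ov1.png

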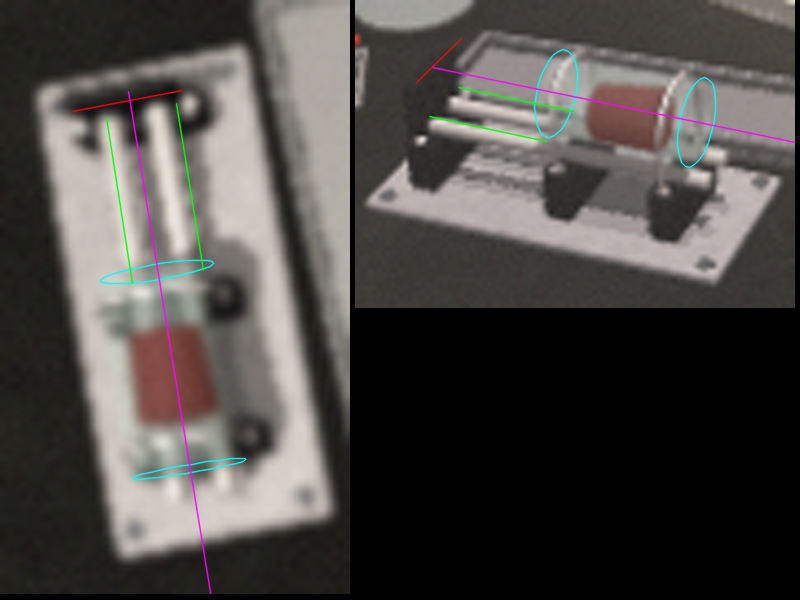

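Overlay (cyan/green/magenta model): the stand's position is right to about 3 mm, but the rails sit slightly left (+y) at the far end. I'll use origin (0.557, 0.191) and yaw 11°; the bore clearance of ±8 mm absorbs the rest. Next is the move planner.

```bash
cat > plan.py <<'E'
import sys
from h import *
# plan.py x y z yawdeg n : rows (cm, deg) from the present pose, rounded with carry-over; extra waypoints by groups of 5
a=np.array(list(map(float,sys.argv[1:]))).reshape(-1,5)
s=monitor.observe(); p=np.array(s['position']); R=Ro.from_euler('xyz',s['tool_rot'])
print('at',p.round(4),np.degrees(s['tool_rot']).round(1),'w',round(s['grip_width'],4),'t',round(s['clock'],2),'F',np.round(s['force'],1))
for x,y,z,yw,n in a:
    n=int(n); p0=p.copy(); T=np.array([x,y,z]); L=[];W=[]
    yaw=R.as_euler('xyz')[2]; tot=-(np.degrees((np.radians(yw)-yaw+np.pi)%(2*np.pi)-np.pi))
    done=0
    for i in range(1,n+1):
        tw=round(tot*i/n-done,1); done+=tw
        sh=np.round(R.inv().apply(p0+(T-p0)*i/n-p)*100,1); p=p+R.apply(sh/100)
        R=R*Ro.from_rotvec([0,0,np.radians(tw)]); L.append(sh.tolist()); W.append(tw)
    for k in range(0,n,8): print('L',str(L[k:k+8]).replace(' ',''),'\n W',str(W[k:k+8]).replace(' ',''))
    print(' end',p.round(4))
E
python3 plan.py .4118 -.2683 .10 99.7 12 .4118 -.2683 .004 99.7 4
```

```text
at [ 0.1964 -0.593   0.2308] [-179.9    0.    18.3] w 0.0853 t 0.1 F [ 0.   1.4 -0.1]
L [[2.6,-2.0,1.1],[2.7,-1.7,1.1],[3.0,-1.3,1.1],[3.1,-1.0,1.1],[3.2,-0.7,1.1],[3.2,-0.2,1.1],[3.2,0.2,1.0],[3.3,0.5,1.1]] 
 W [np.float64(-6.8),np.float64(-6.8),np.float64(-6.7),np.float64(-6.8),np.float64(-6.8),np.float64(-6.8),np.float64(-6.8),np.float64(-6.7)]
L [[3.1,0.9,1.1],[3.0,1.2,1.1],[2.8,1.6,1.1],[2.6,2.0,1.1]] 
 W [np.float64(-6.8),np.float64(-6.8),np.float64(-6.8),np.float64(-6.8)]
 end [ 0.412  -0.2681  0.1   ]
L [[-0.0,-0.0,2.4],[-0.0,-0.0,2.4],[-0.0,-0.0,2.4],[-0.0,-0.0,2.4]] 
 W [np.float64(0.0),np.float64(0.0),np.float64(0.0),np.float64(0.0)]
 end [ 0.412  -0.2681  0.004 ]
```

Request:
{"fn": "move_arm", "kwargs": {
  "gripper": [1, 1, 1, 1, 1, 1, 1, 1],
  "linear": [
    [2.6, -2.0, 1.1],
    [2.7, -1.7, 1.1],
    [3.0, -1.3, 1.1],
    [3.1, -1.0, 1.1],
    [3.2, -0.7, 1.1],
    [3.2, -0.2, 1.1],
    [3.2, 0.2, 1.0],
    [3.3, 0.5, 1.1]
  ],
  "twist": [-6.8, -6.8, -6.7, -6.8, -6.8, -6.8, -6.8, -6.7],
  "squeeze": 60
}}

```text
clock: 0.9
position: [0.3409, -0.3755, 0.1439]
tool_rot: [3.142, -0.0, 1.27]
force: [-0.1, 0.1, -0.4]
grip_width: 0.0854
finger_force: 0.0
```

Request:
{"fn": "move_arm", "kwargs": {
  "gripper": [1, 1, 1, 1, 1, 1],
  "linear": [
    [3.1, 0.9, 1.1],
    [3.0, 1.2, 1.1],
    [2.8, 1.6, 1.1],
    [2.6, 2.0, 1.1],
    [0, 0, 0],
    [0, 0, 0]
  ],
  "twist": [-6.8, -6.8, -6.8, -6.8, 0, 0]
}}

```text
clock: 1.5
position: [0.4121, -0.2682, 0.1]
tool_rot: [-3.141, -0.001, 1.741]
force: [0.3, -0.8, 0.6]
grip_width: 0.0852
finger_force: 0.0
```

```bash
sed -i 's/tw=round(/tw=float(round(/; s/-done,1);/-done,1));/' plan.py; python3 plan.py .4118 -.2683 .004 99.7 4
```

```text
at [ 0.4121 -0.2682  0.1   ] [-180.    -0.    99.7] w 0.0852 t 1.5 F [ 0.3 -0.8  0.6]
L [[-0.0,-0.0,2.4],[-0.0,-0.0,2.4],[-0.0,-0.0,2.4],[-0.0,-0.0,2.4]] 
 W [0.0,0.0,0.0,0.0]
 end [ 0.412  -0.2681  0.004 ]
```

Request:
{"fn": "move_arm", "kwargs": {
  "gripper": [1, 1, 1, 1, 1, 0, 0, 0],
  "linear": [
    [0, 0, 2.4],
    [0, 0, 2.4],
    [0, 0, 2.4],
    [0, 0, 2.4],
    [0, 0, 0],
    [0, 0, 0],
    [0, 0, 0],
    [0, 0, 0]
  ],
  "twist": [0, 0, 0, 0, 0, 0, 0, 0],
  "squeeze": 60
}}

```text
clock: 2.3
position: [0.4125, -0.2692, 0.0054]
tool_rot: [3.14, 0.001, 1.74]
force: [0.0, 0.2, 0.3]
grip_width: 0.044
finger_force: 0.0
```

Request:
{"fn": "move_arm", "kwargs": {
  "gripper": [0, 0, 0, 0, 0, 0, 0, 0],
  "linear": [
    [0, 0, 0],
    [0, 0, 0],
    [0, 0, 0],
    [0, 0, -1],
    [0, 0, -3],
    [0, 0, -4],
    [0, 0, -4],
    [0, 0, -2]
  ],
  "twist": [0, 0, 0, 0, 0, 0, 0, 0]
}}

```text
clock: 3.1
position: [0.4128, -0.2689, 0.1479]
tool_rot: [3.139, 0.002, 1.74]
force: [-0.1, -0.1, -1.3]
grip_width: 0.0227
finger_force: 59.6
```

```bash
python3 plan.py .3754 .1557 .14 191 15
```

```text
at [ 0.4128 -0.2689  0.1479] [1.799e+02 1.000e-01 9.970e+01] w 0.0227 t 3.1 F [-0.1 -0.1 -1.3]
L [[2.8,0.2,0.0],[2.8,0.6,0.1],[2.7,0.8,0.0],[2.7,1.1,0.1],[2.4,1.4,0.0],[2.4,1.6,0.1],[2.1,1.9,0.0],[1.9,2.1,0.1]] 
 W [-6.1,-6.1,-6.1,-6.0,-6.1,-6.1,-6.1,-6.1]
L [[1.7,2.3,0.0],[1.5,2.4,0.1],[1.2,2.6,0.0],[0.9,2.7,0.1],[0.6,2.8,0.0],[0.3,2.8,0.1],[-0.0,2.8,0.0]] 
 W [-6.1,-6.1,-6.0,-6.1,-6.1,-6.1,-6.1]
 end [0.3752 0.1555 0.1401]
```

```bash
python3 plan.py .435 -.05 .144 145 8 .3754 .1557 .14 191 8
```

```text
at [ 0.4128 -0.2689  0.1479] [1.799e+02 1.000e-01 9.970e+01] w 0.0227 t 3.1 F [-0.1 -0.1 -1.3]
L [[2.7,0.7,0.0],[2.5,1.0,0.1],[2.5,1.3,0.0],[2.3,1.4,0.1],[2.1,1.7,0.0],[2.0,1.9,0.1],[1.8,2.1,0.0],[1.6,2.3,0.1]] 
 W [-5.7,-5.6,-5.7,-5.6,-5.7,-5.7,-5.6,-5.7]
 end [ 0.4348 -0.0498  0.1436]
L [[2.1,1.7,0.0],[1.9,1.9,0.1],[1.7,2.0,0.0],[1.5,2.2,0.1],[1.2,2.4,-0.0],[1.1,2.5,0.0],[0.7,2.5,0.1],[0.5,2.7,0.0]] 
 W [-5.7,-5.8,-5.7,-5.8,-5.7,-5.8,-5.7,-5.8]
 end [0.3757 0.1562 0.1401]
```

Request:
{"fn": "move_arm", "kwargs": {
  "gripper": [0, 0, 0, 0, 0, 0, 0, 0],
  "linear": [
    [2.7, 0.7, 0.0],
    [2.5, 1.0, 0.1],
    [2.5, 1.3, 0.0],
    [2.3, 1.4, 0.1],
    [2.1, 1.7, 0.0],
    [2.0, 1.9, 0.1],
    [1.8, 2.1, 0.0],
    [1.6, 2.3, 0.1]
  ],
  "twist": [-5.7, -5.6, -5.7, -5.6, -5.7, -5.7, -5.6, -5.7]
}}

```text
clock: 3.9
position: [0.4337, -0.0474, 0.1402]
tool_rot: [-3.141, -0.001, 2.538]
force: [0.6, 0.4, -0.7]
grip_width: 0.0228
finger_force: 59.6
```

Request:
{"fn": "move_arm", "kwargs": {
  "gripper": [0, 0, 0, 0, 0, 0, 0, 0],
  "linear": [
    [2.1, 1.7, 0.0],
    [1.9, 1.9, 0.1],
    [1.7, 2.0, 0.0],
    [1.5, 2.2, 0.1],
    [1.2, 2.4, 0.0],
    [1.1, 2.5, 0.0],
    [0.7, 2.5, 0.1],
    [0.5, 2.7, 0.0]
  ],
  "twist": [-5.7, -5.8, -5.7, -5.8, -5.7, -5.8, -5.7, -5.8]
}}

```text
clock: 4.7
position: [0.3738, 0.1579, 0.1372]
tool_rot: [-3.141, -0.001, -2.942]
force: [0.7, -0.2, -0.7]
grip_width: 0.0228
finger_force: 59.6
```

Request:
{"fn": "move_arm", "kwargs": {
  "gripper": [0, 0, 0, 0, 0],
  "linear": [
    [0, 0, 1.5],
    [0, 0, 2],
    [0, 0, 2],
    [0, 0, 0],
    [0, 0, 0]
  ],
  "twist": [0, 0, 0, 0, 0]
}}

```text
clock: 5.2
position: [0.3744, 0.1571, 0.0826]
tool_rot: [3.141, -0.001, -2.947]
force: [0.1, -0.0, -0.5]
grip_width: 0.0224
finger_force: 59.6
```

```bash
python3 plan.py .3754 .1557 .047 191 2; python3 - <<'E'
from h import *
D=grab('top');S=grab('scene'); np.save('top1.npy',D,allow_pickle=True);np.save('scene1.npy',S,allow_pickle=True)
a=cv2.resize(D['img'][145:300,100:250,::-1],(400,413),interpolation=cv2.INTER_CUBIC); b=cv2.resize(S['img'][190:310,110:310,::-1],(800,480),interpolation=cv2.INTER_CUBIC)[:, :]
im=np.zeros((600,800,3),np.uint8); im[:413,:400]=a; im[:240,400:]=cv2.resize(S['img'][190:310,110:310,::-1],(400,240),interpolation=cv2.INTER_CUBIC)
cv2.imwrite('pics/p1.png',im)
E
```

```text
at [0.3744 0.1571 0.0826] [ 1.800e+02 -1.000e-01 -1.688e+02] w 0.0224 t 5.2 F [ 0.1 -0.  -0.5]
L [[-0.0,-0.1,1.8],[-0.1,-0.1,1.8]] 
 W [0.1,0.1]
 end [0.3758 0.1553 0.0466]
```

View pics/p1.png

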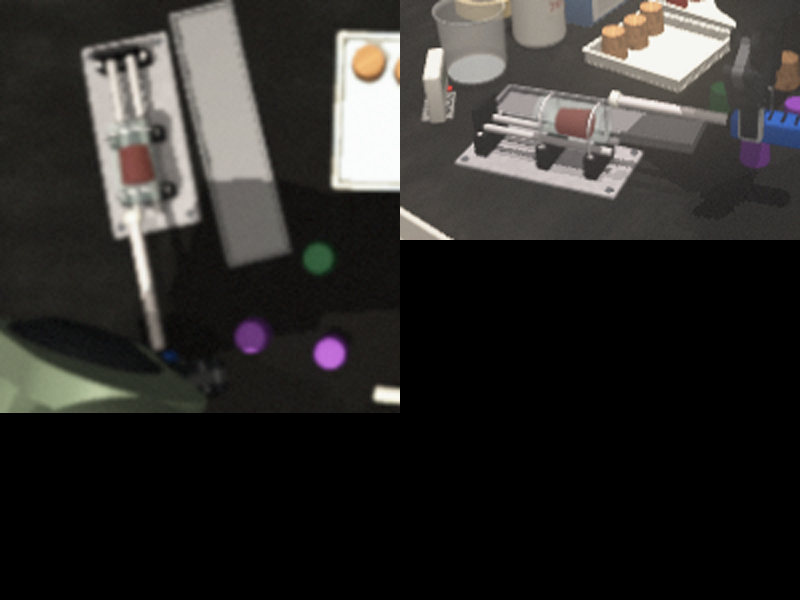

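Picture: the rod foot is at (135,213) top and (612,98) scene, just before the tube's near end and in line with it. The red stopper is still in the tube. Checking the clearance numerically before I lower.

```bash
python3 - <<'E'
from h import *
D=np.load('top1.npy',allow_pickle=True).item();S=np.load('scene1.npy',allow_pickle=True).item()
s=monitor.observe();p=s['position'];R=Ro.from_euler('xyz',s['tool_rot'])
f=p+R.apply([-.140,0,-.008]);print('foot',f,proj(D,f),proj(S,f))
a=np.radians(11);M=np.array([[np.cos(a),-np.sin(a)],[np.sin(a),np.cos(a)]])
print('foot in stand',M.T@(f[:2]-[.557,.191]))
for d,n in((D,'top'),(S,'sc')):
  print(n,'near top/left/right/bottom',[proj(d,[*(M@[-.035,y]+[.557,.191]),z]).round(1) for y,z in((0,.075),(.02,.055),(-.02,.055),(0,.035))],'far',[proj(d,[*(M@[.035,y]+[.557,.191]),z]).round(1) for y,z in((0,.075),(.02,.055),(-.02,.055),(0,.035))])
a=cv2.resize(D['img'][165:245,120:190,::-1],None,fx=7.5,fy=7.5,interpolation=cv2.INTER_CUBIC);b=cv2.resize(S['img'][220:280,150:237,::-1],None,fx=3,fy=3,interpolation=cv2.INTER_CUBIC)
b=cv2.resize(S['img'][228:280,170:224,::-1],None,fx=5,fy=5,interpolation=cv2.INTER_CUBIC)
im=np.zeros((600,800,3),np.uint8);im[:600,:525]=a[:600];im[:260,527:797]=b;cv2.imwrite('pics/p2.png',im)
E
```

```text
foot [0.51254581 0.1837542  0.09118671] [149.71648076 224.60261877] [215.74103997 237.72940428]
foot in stand [-0.04502001  0.00136958]
top near top/left/right/bottom [array([151.1, 220.3]), array([144.5, 222.3]), array([161.3, 218.9]), array([154.7, 220.9])] far [array([145.6, 190.1]), array([139.2, 192.6]), array([155.9, 189.2]), array([149.4, 191.8])]
sc near top/left/right/bottom [array([211.6, 243.7]), array([208. , 257.9]), array([216.2, 247. ]), array([212.7, 260.9])] far [array([179.1, 237.6]), array([175.2, 251.4]), array([184.5, 241. ]), array([180.8, 254.5])]
```

View pics/p2.png

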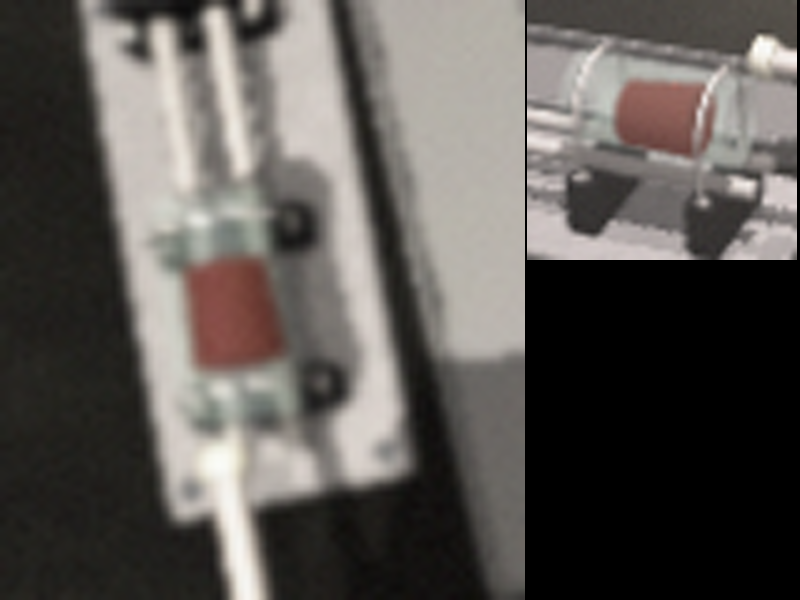

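Foot prediction and tube ends match the model to about 1 px: foot at crop (220,445), near rim at v≈425, far rim at v≈190. Lateral offset is within 2 mm. Lowering and pushing.

Request:
{"fn": "move_arm", "kwargs": {
  "gripper": [0, 0, 0, 0, 0, 0],
  "linear": [
    [0, 0, 1.5],
    [0, 0, 1.5],
    [0, 0, 0.5],
    [0, 0, 0],
    [-1, 0, 0],
    [-1, 0, 0]
  ],
  "twist": [0, 0, 0, 0, 0, 0]
}}

```text
clock: 5.9
position: [0.3961, 0.1606, 0.0481]
tool_rot: [3.141, 0.001, -2.949]
force: [-0.3, -0.5, -0.9]
grip_width: 0.0228
finger_force: 59.6
```

Request:
{"fn": "move_arm", "kwargs": {
  "gripper": [0, 0, 0, 0, 0, 0, 0, 0],
  "linear": [
    [-0.8, 0, 0],
    [-0.8, 0, 0],
    [-0.8, 0, 0],
    [-0.8, 0, 0],
    [-0.8, 0, 0],
    [-0.8, 0, 0],
    [-0.8, 0, 0],
    [0, 0, 0]
  ],
  "twist": [0, 0, 0, 0, 0, 0, 0, 0]
}}

```text
clock: 6.7
position: [0.4506, 0.1713, 0.0472]
tool_rot: [3.141, 0.0, -2.95]
force: [0.2, -0.2, -0.1]
grip_width: 0.0228
finger_force: 59.6
```

Request:
{"fn": "move_arm", "kwargs": {
  "gripper": [0, 0, 0, 0],
  "linear": [
    [-0.8, 0, 0],
    [-0.8, 0, 0],
    [-0.5, 0, 0],
    [0, 0, 0]
  ],
  "twist": [0, 0, 0, 0]
}}

```text
clock: 7.1
position: [0.471, 0.1752, 0.0473]
tool_rot: [3.141, 0.0, -2.95]
force: [0.9, 0.5, -0.8]
grip_width: 0.0227
finger_force: 59.6
```

```bash
python3 - <<'E'
from h import *
D=grab('top');S=grab('scene')
s=monitor.observe();p=s['position'];f=p+Ro.from_euler('xyz',s['tool_rot']).apply([-.140,0,-.008])
a=np.radians(11);M=np.array([[np.cos(a),-np.sin(a)],[np.sin(a),np.cos(a)]]);print('foot in stand',M.T@(f[:2]-[.557,.191]),f[2])
a=cv2.resize(D['img'][165:245,120:190,::-1],None,fx=7.5,fy=7.5,interpolation=cv2.INTER_CUBIC)
b=cv2.resize(S['img'][228:280,160:214,::-1],None,fx=5,fy=5,interpolation=cv2.INTER_CUBIC)
im=np.zeros((600,800,3),np.uint8);im[:600,:525]=a[:600];im[:260,527:797]=b;cv2.imwrite('pics/p3.png',im)
E
```

```text
foot in stand [0.0516862  0.00091841] 0.05517788965703103
```

View pics/p3.png

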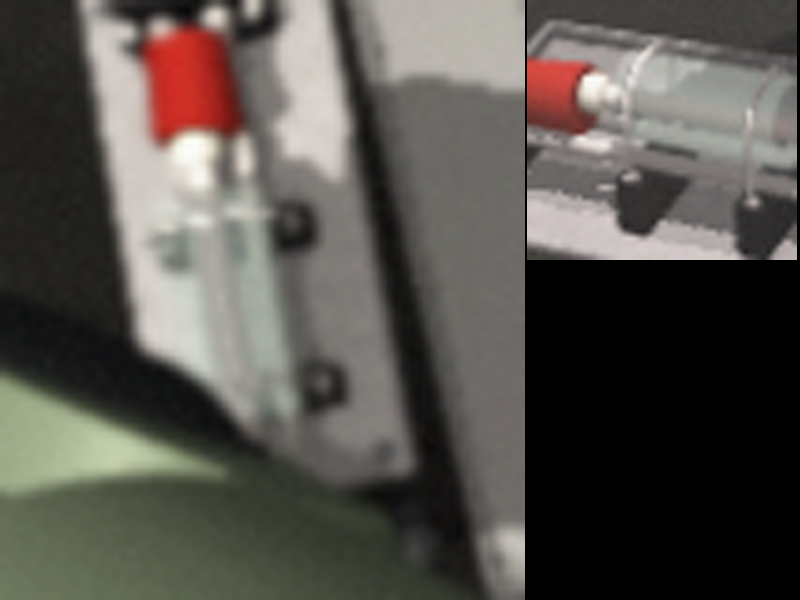

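The red stopper is out on the rails at crop (192,85), just ahead of the white foot at (195,150), clear of the tube. Now retracting and lifting.

Request:
{"fn": "move_arm", "kwargs": {
  "gripper": [0, 0, 0, 0, 0, 0, 0, 0],
  "linear": [
    [1, 0, 0],
    [1.7, 0, 0],
    [1.7, 0, 0],
    [1.7, 0, 0],
    [1.7, 0, 0],
    [1.7, 0, 0],
    [0.5, 0, 0],
    [0, 0, 0]
  ],
  "twist": [0, 0, 0, 0, 0, 0, 0, 0]
}}

```text
clock: 8.0
position: [0.3716, 0.1557, 0.0475]
tool_rot: [-3.141, -0.0, -2.948]
force: [0.6, -0.4, -1.0]
grip_width: 0.0224
finger_force: 59.6
```

Request:
{"fn": "move_arm", "kwargs": {
  "gripper": [0, 0, 0, 0, 0],
  "linear": [
    [0, 0, -2],
    [0, 0, -3],
    [0, 0, -3],
    [0, 0, -1],
    [0, 0, 0]
  ],
  "twist": [0, 0, 0, 0, 0]
}}

```text
clock: 8.5
position: [0.3733, 0.1559, 0.1382]
tool_rot: [3.141, 0.002, -2.95]
force: [-0.2, 0.2, -1.6]
grip_width: 0.0224
finger_force: 59.6
```

```bash
python3 plan.py .5447 .1002 .12 193.65 6 .5447 .1002 .022 193.65 4
```

```text
at [0.3733 0.1559 0.1382] [ 1.800e+02  1.000e-01 -1.691e+02] w 0.0224 t 8.5 F [-0.2  0.2 -1.6]
L [[-2.6,-1.5,0.3],[-2.6,-1.4,0.3],[-2.6,-1.5,0.3],[-2.6,-1.5,0.3],[-2.6,-1.6,0.3],[-2.6,-1.5,0.4]] 
 W [-0.5,-0.4,-0.5,-0.4,-0.5,-0.4]
 end [0.5447 0.1006 0.1195]
L [[0.0,-0.0,2.4],[0.0,-0.0,2.5],[0.0,-0.0,2.4],[0.0,-0.0,2.5]] 
 W [-0.0,-0.0,-0.0,-0.0]
 end [0.545  0.1007 0.0215]
```

Request:
{"fn": "move_arm", "kwargs": {
  "gripper": [0, 0, 0, 0, 0, 0, 0, 0],
  "linear": [
    [-2.6, -1.5, 0.3],
    [-2.6, -1.4, 0.3],
    [-2.6, -1.5, 0.3],
    [-2.6, -1.5, 0.3],
    [-2.6, -1.6, 0.3],
    [-2.6, -1.5, 0.4],
    [0, 0, 0],
    [0, 0, 0]
  ],
  "twist": [-0.5, -0.4, -0.5, -0.4, -0.5, -0.4, 0, 0]
}}

```text
clock: 9.3
position: [0.5431, 0.1008, 0.1165]
tool_rot: [3.141, -0.002, -2.903]
force: [-0.5, 0.7, -1.2]
grip_width: 0.0225
finger_force: 59.6
```

Request:
{"fn": "move_arm", "kwargs": {
  "gripper": [0, 0, 0, 0, 0, 0],
  "linear": [
    [0, 0, 2.4],
    [0, 0, 2.5],
    [0, 0, 2.4],
    [0, 0, 2.4],
    [0, 0, 0],
    [0, 0, 0]
  ],
  "twist": [0, 0, 0, 0, 0, 0]
}}

```text
clock: 9.9
position: [0.543, 0.1015, 0.0215]
tool_rot: [3.141, -0.001, -2.901]
force: [0.3, -0.3, -0.4]
grip_width: 0.0228
finger_force: 59.6
```

```bash
python3 plan.py .5447 .1002 .0125 193.65 2
```

```text
at [0.543  0.1015 0.0215] [ 180.    -0.  -166.2] w 0.0228 t 9.9 F [ 0.3 -0.3 -0.4]
L [[-0.1,-0.1,0.4],[-0.0,-0.1,0.5]] 
 W [0.1,0.0]
 end [0.5444 0.0997 0.0125]
```

Request:
{"fn": "move_arm", "kwargs": {
  "gripper": [0, 0, 0, 0],
  "linear": [
    [0, -0.1, 0.5],
    [0, 0, 0.4],
    [0, 0, 0],
    [0, 0, 0]
  ],
  "twist": [0, 0, 0, 0]
}}

```text
clock: 10.3
position: [0.544, 0.0998, 0.0126]
tool_rot: [-3.142, 0.0, -2.902]
force: [-0.3, -0.3, -0.5]
grip_width: 0.0231
finger_force: 59.6
```

Request:
{"fn": "move_arm", "kwargs": {
  "gripper": [0, 0, 0],
  "linear": [
    [0, 0, 0.2],
    [0, 0, 0],
    [0, 0, 0]
  ],
  "twist": [0, 0, 0]
}}

```text
clock: 10.6
position: [0.5439, 0.0999, 0.0103]
tool_rot: [3.142, -0.0, -2.902]
force: [-0.3, -0.2, -1.1]
grip_width: 0.023
finger_force: 59.6
```

Request:
{"fn": "move_arm", "kwargs": {
  "gripper": [0, 0, 0],
  "linear": [
    [0, 0, 0.2],
    [0, 0, 0],
    [0, 0, 0]
  ],
  "twist": [0, 0, 0]
}}

```text
clock: 10.9
position: [0.544, 0.0999, 0.0092]
tool_rot: [-3.141, 0.001, -2.902]
force: [-6.1, -2.9, 22.4]
grip_width: 0.0228
finger_force: 62.5
```

```bash
python3 -c "
from h import *
s=monitor.observe();print(s['position'],s['force'])"
```

```text
[0.54403001 0.09991535 0.00921126] [-6.06481838 -2.90168119 22.38627941]
```

Request:
{"fn": "move_arm", "kwargs": {
  "gripper": [0, 0.35, 0.35, 0.45, 0.45, 0.45, 0.45, 0.45],
  "linear": [
    [0, 0, -0.1],
    [0, 0, 0],
    [0, 0, -0.1],
    [0, 0, -0.5],
    [0, 0, -2],
    [0, 0, -4],
    [0, 0, -4],
    [0, 0, 0]
  ],
  "twist": [0, 0, 0, 0, 0, 0, 0, 0]
}}

```text
clock: 11.7
position: [0.5459, 0.1003, 0.1198]
tool_rot: [-3.141, 0.006, -2.903]
force: [1.1, 0.4, -1.3]
grip_width: 0.0383
finger_force: 0.0
```

```bash
python3 - <<'E'
import subprocess
from h import *
a=np.radians(11);g=np.array([.557,.191])+np.array([np.cos(a),np.sin(a)])*.067;print('grasp',g)
E
python3 plan.py .6228 .2038 .115 191 4
```

```text
grasp [0.62276902 0.2037842 ]
at [0.5459 0.1003 0.1198] [-180.     0.3 -166.3] w 0.0383 t 11.7 F [ 1.1  0.4 -1.3]
L [[-2.5,2.1,0.1],[-2.4,2.0,0.2],[-2.5,2.2,0.1],[-2.4,2.1,0.1]] 
 W [0.7,0.6,0.7,0.7]
 end [0.6231 0.2038 0.1153]
```

Request:
{"fn": "move_arm", "kwargs": {
  "gripper": [0.6, 0.6, 0.6, 0.6, 0.6, 0.6, 0.6],
  "linear": [
    [-2.5, 2.1, 0.1],
    [-2.4, 2.0, 0.2],
    [-2.5, 2.2, 0.1],
    [-2.4, 2.1, 0.1],
    [0, 0, 0],
    [0, 0, 2],
    [0, 0, 0]
  ],
  "twist": [0.7, 0.6, 0.7, 0.7, 0, 0, 0],
  "squeeze": 40
}}

```text
clock: 12.4
position: [0.6197, 0.2018, 0.0876]
tool_rot: [-3.14, -0.004, -2.949]
force: [-1.0, -0.4, 0.2]
grip_width: 0.0512
finger_force: 0.0
```

```bash
python3 plan.py .6228 .2038 .036 191 4; python3 - <<'E'
from h import *
S=grab('scene');D=grab('top')
b=cv2.resize(S['img'][200:290,110:260,::-1],(800,480),interpolation=cv2.INTER_CUBIC)
im=np.zeros((600,800,3),np.uint8);im[:480]=b;
cv2.imwrite('pics/p4.png',im)
E
```

```text
at [0.6197 0.2018 0.0876] [-179.9   -0.2 -169. ] w 0.0512 t 12.4 F [-1.  -0.4  0.2]
L [[-0.1,0.0,1.3],[-0.1,0.1,1.3],[-0.1,0.0,1.3],[-0.1,0.0,1.3]] 
 W [0.0,0.0,0.0,0.0]
 end [0.6232 0.2035 0.0356]
```

View pics/p4.png

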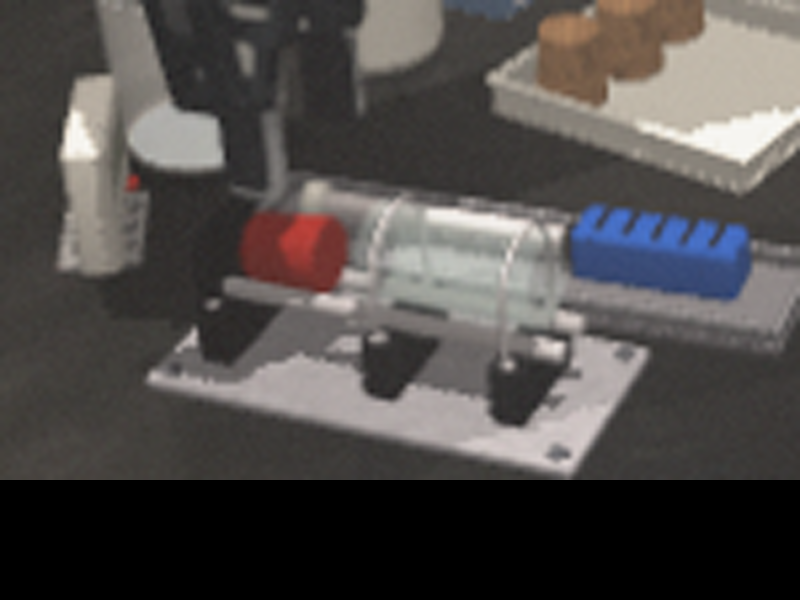

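The rod lies in the grey tray (handle at (660,250)) and the stopper sits on the rails at (295,250), with the fingers above it. One quick projection check of the grasp point.

```bash
python3 - <<'E'
from h import *
S=grab('scene');print(proj(S,[.6228,.2038,.049]))
hsv=cv2.cvtColor(S['img'],cv2.COLOR_RGB2HSV);m=cv2.inRange(hsv,(0,120,60),(6,255,255))|cv2.inRange(hsv,(174,120,60),(180,255,255));m[:235]=0;m[262:]=0;m[:,:145]=0;m[:,190:]=0
ys,xs=np.where(m>0);print(xs.min(),xs.max(),ys.min(),ys.max(),xs.mean(),ys.mean())
E
```

```text
[166.03593695 245.83519846]
155 174 240 254 164.86919831223628 246.35864978902953
```

Request:
{"fn": "move_arm", "kwargs": {
  "gripper": [0.6, 0.6, 0.6, 0.6, 0.6, 0, 0, 0],
  "linear": [
    [-0.2, 0, 1.3],
    [-0.1, 0.1, 1.3],
    [-0.1, 0, 1.3],
    [-0.1, 0, 1.2],
    [0, 0, 0],
    [0, 0, 0],
    [0, 0, 0],
    [0, 0, 0]
  ],
  "twist": [0, 0, 0, 0, 0, 0, 0, 0],
  "squeeze": 40
}}

```text
clock: 13.35
position: [0.626, 0.2053, 0.0399]
tool_rot: [-3.142, 0.001, -2.949]
force: [-1.1, -1.0, 2.1]
grip_width: 0.0271
finger_force: 39.2
```

Request:
{"fn": "move_arm", "kwargs": {
  "gripper": [0, 0, 0, 0, 0, 0],
  "linear": [
    [0, 0, 0],
    [0, 0, -1],
    [0, 0, -3],
    [0, 0, -4],
    [0, 0, -2],
    [0, 0, 0]
  ],
  "twist": [0, 0, 0, 0, 0, 0]
}}

```text
clock: 13.95
position: [0.6269, 0.2062, 0.1432]
tool_rot: [3.141, 0.005, -2.949]
force: [-0.1, -0.8, 0.3]
grip_width: 0.0267
finger_force: 39.4
```

```bash
python3 plan.py .567 -.201 .10 178 11 .567 -.201 .015 178 4
```

```text
at [0.6269 0.2062 0.1432] [ 180.     0.3 -169. ] w 0.0267 t 13.95 F [-0.1 -0.8  0.3]
L [[1.2,-3.5,0.4],[1.2,-3.6,0.4],[1.1,-3.6,0.4],[1.0,-3.6,0.3],[1.0,-3.6,0.4],[0.9,-3.6,0.4],[0.8,-3.7,0.4],[0.7,-3.6,0.4]] 
 W [1.2,1.2,1.1,1.2,1.2,1.2,1.2,1.2]
L [[0.6,-3.7,0.4],[0.6,-3.7,0.3],[0.5,-3.7,0.4]] 
 W [1.1,1.2,1.2]
 end [ 0.5669 -0.2006  0.1002]
L [[0.0,-0.0,2.1],[0.0,-0.0,2.2],[0.0,-0.0,2.1],[0.0,-0.1,2.1]] 
 W [0.0,0.0,0.0,0.0]
 end [ 0.5673 -0.2014  0.0152]
```

Request:
{"fn": "move_arm", "kwargs": {
  "gripper": [0, 0, 0, 0, 0, 0, 0, 0],
  "linear": [
    [1.2, -3.5, 0.4],
    [1.2, -3.6, 0.4],
    [1.1, -3.6, 0.4],
    [1.0, -3.6, 0.3],
    [1.0, -3.6, 0.4],
    [0.9, -3.6, 0.4],
    [0.8, -3.7, 0.4],
    [0.7, -3.6, 0.4]
  ],
  "twist": [1.2, 1.2, 1.1, 1.2, 1.2, 1.2, 1.2, 1.2]
}}

```text
clock: 14.75
position: [0.5811, -0.092, 0.108]
tool_rot: [-3.142, -0.0, -3.116]
force: [0.5, -0.4, -0.4]
grip_width: 0.0267
finger_force: 39.4
```

Request:
{"fn": "move_arm", "kwargs": {
  "gripper": [0, 0, 0, 0, 0, 0, 0, 0],
  "linear": [
    [0.6, -3.7, 0.4],
    [0.6, -3.7, 0.3],
    [0.5, -3.7, 0.4],
    [0, 0, 0],
    [0, 0, 2.1],
    [0, 0, 2.2],
    [0, 0, 2.1],
    [0, 0, 1.6]
  ],
  "twist": [1.1, 1.2, 1.2, 0, 0, 0, 0, 0]
}}

```text
clock: 15.55
position: [0.565, -0.201, 0.0159]
tool_rot: [3.141, -0.001, 3.108]
force: [0.5, 0.4, 0.8]
grip_width: 0.027
finger_force: 39.5
```

Request:
{"fn": "move_arm", "kwargs": {
  "gripper": [0, 0, 0],
  "linear": [
    [0, 0, 0.4],
    [0, 0, 0.3],
    [0, 0, 0]
  ],
  "twist": [0, 0, 0]
}}

```text
clock: 15.85
position: [0.5658, -0.2014, 0.0107]
tool_rot: [3.142, 0.0, 3.107]
force: [-0.8, 0.5, -1.0]
grip_width: 0.0268
finger_force: 39.5
```

Request:
{"fn": "move_arm", "kwargs": {
  "gripper": [0, 0, 0],
  "linear": [
    [0, 0, 0.1],
    [0, 0, 0],
    [0, 0, 0]
  ],
  "twist": [0, 0, 0]
}}

```text
clock: 16.15
position: [0.5657, -0.2016, 0.0097]
tool_rot: [-3.141, 0.001, 3.107]
force: [-0.2, -1.2, -0.8]
grip_width: 0.0262
finger_force: 39.5
```

Request:
{"fn": "move_arm", "kwargs": {
  "gripper": [0, 0, 0],
  "linear": [
    [0, 0, 0.1],
    [0, 0, 0],
    [0, 0, 0]
  ],
  "twist": [0, 0, 0]
}}

```text
clock: 16.45
position: [0.5656, -0.2016, 0.0085]
tool_rot: [-3.141, 0.0, 3.107]
force: [-1.2, -1.0, 2.9]
grip_width: 0.0267
finger_force: 39.7
```

Request:
{"fn": "move_arm", "kwargs": {
  "gripper": [0.3, 0.45, 0.5, 0.5, 0.5, 0.6, 0.6],
  "linear": [
    [0, 0, 0],
    [0, 0, 0],
    [0, 0, 0],
    [0, 0, -2],
    [0, 0, -4],
    [0, 0, -3],
    [0, 0, 0]
  ],
  "twist": [0, 0, 0, 0, 0, 0, 0]
}}

```text
clock: 17.15
position: [0.5675, -0.2017, 0.1035]
tool_rot: [-3.14, 0.006, 3.107]
force: [1.5, -0.2, 0.1]
grip_width: 0.0512
finger_force: 0.0
```

```bash
python3 plan.py .4401 -.0566 .09 180 6 .4401 -.0566 .007 180 4; python3 - <<'E'
from h import *
S=grab('scene')
b=cv2.resize(S['img'][130:240,200:340,::-1],(764,600),interpolation=cv2.INTER_CUBIC)
cv2.imwrite('pics/p5.png',b)
E
```

```text
at [ 0.5675 -0.2017  0.1035] [-179.9    0.3  178. ] w 0.0512 t 17.15 F [ 1.5 -0.2  0.1]
L [[2.2,2.3,0.2],[2.2,2.4,0.2],[2.2,2.4,0.2],[2.1,2.4,0.2],[2.2,2.3,0.2],[2.1,2.5,0.3]] 
 W [-0.3,-0.4,-0.3,-0.3,-0.3,-0.4]
 end [ 0.4405 -0.0561  0.0895]
L [[0.0,-0.0,2.1],[0.0,-0.0,2.0],[0.1,-0.0,2.1],[-0.0,-0.0,2.1]] 
 W [0.0,0.0,0.0,0.0]
 end [ 0.44   -0.0563  0.0065]
```

View pics/p5.png

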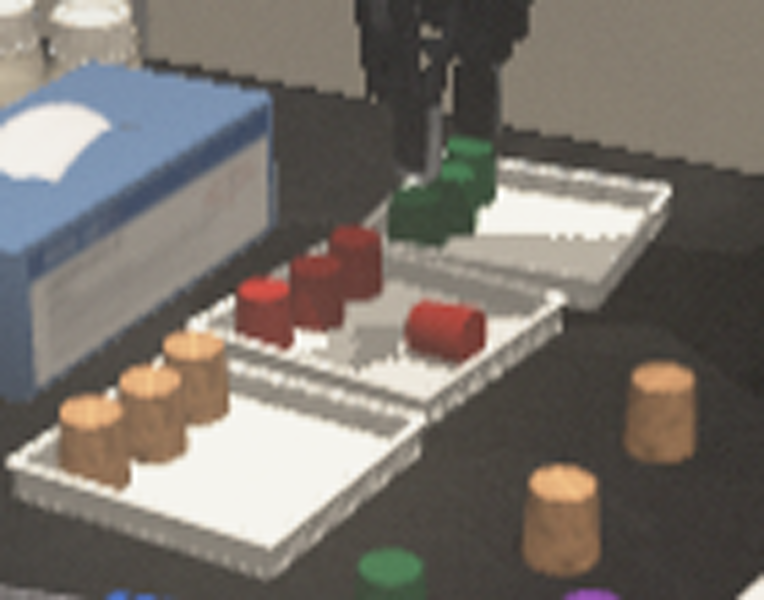

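The red stopper lies on its side on the red tray's floor at (447,330). Corks stand at (562,520) and (660,412), and the green stopper at (391,575). Now cork_a.

Request:
{"fn": "move_arm", "kwargs": {
  "gripper": [0.6, 0.6, 0.6, 0.6, 0.6, 0.6, 0.6, 0.6],
  "linear": [
    [2.2, 2.3, 0.2],
    [2.2, 2.4, 0.2],
    [2.2, 2.4, 0.2],
    [2.1, 2.4, 0.2],
    [2.2, 2.3, 0.2],
    [2.1, 2.5, 0.3],
    [0, 0, 0],
    [0, 0, 2]
  ],
  "twist": [-0.3, -0.4, -0.3, -0.3, -0.3, -0.4, 0, 0]
}}

```text
clock: 18.0
position: [0.4391, -0.0557, 0.0666]
tool_rot: [-3.141, 0.002, -3.14]
force: [0.7, -0.7, 0.9]
grip_width: 0.0509
finger_force: 0.0
```

```bash
python3 plan.py .4401 -.0566 .007 180 3
```

```text
at [ 0.4391 -0.0557  0.0666] [-1.799e+02  1.000e-01 -1.799e+02] w 0.0509 t 18.0 F [ 0.7 -0.7  0.9]
L [[-0.0,-0.0,2.0],[-0.1,-0.1,2.0],[0.0,0.0,2.0]] 
 W [0.0,0.1,-0.0]
 end [ 0.4403 -0.0568  0.0066]
```

Request:
{"fn": "move_arm", "kwargs": {
  "gripper": [0.6, 0.6, 0.6, 0.6, 0, 0, 0, 0],
  "linear": [
    [0, 0, 2],
    [-0.1, 0, 2],
    [0, 0, 1.9],
    [0, 0, 0],
    [0, 0, 0],
    [0, 0, 0],
    [0, 0, 0],
    [0, 0, 0]
  ],
  "twist": [0, 0, 0, 0, 0, 0, 0, 0],
  "squeeze": 30
}}

```text
clock: 18.8
position: [0.4399, -0.0561, 0.0071]
tool_rot: [-3.141, 0.001, -3.142]
force: [-2.5, 0.5, 10.7]
grip_width: 0.0305
finger_force: 30.8
```

Request:
{"fn": "move_arm", "kwargs": {
  "gripper": [0, 0, 0, 0, 0],
  "linear": [
    [0, 0, -1],
    [0, 0, -3],
    [0, 0, -4],
    [0, 0, -1],
    [0, 0, 0]
  ],
  "twist": [0, 0, 0, 0, 0]
}}

```text
clock: 19.3
position: [0.4402, -0.0564, 0.0982]
tool_rot: [-3.141, 0.003, 3.141]
force: [0.1, 0.9, -0.9]
grip_width: 0.0305
finger_force: 29.9
```

```bash
python3 plan.py .558 -.0275 .09 180 5 .558 -.0275 .015 180 3
```

```text
at [ 0.4402 -0.0564  0.0982] [-179.9    0.2  180. ] w 0.0305 t 19.3 F [ 0.1  0.9 -0.9]
L [[-2.4,0.6,0.2],[-2.3,0.6,0.1],[-2.4,0.5,0.2],[-2.3,0.6,0.2],[-2.4,0.6,0.1]] 
 W [-0.0,-0.0,-0.0,-0.0,-0.0]
 end [ 0.5583 -0.0275  0.0905]
L [[0.0,0.0,2.5],[0.0,0.0,2.5],[0.0,0.0,2.5]] 
 W [-0.0,-0.0,-0.0]
 end [ 0.5585 -0.0276  0.0155]
```

Request:
{"fn": "move_arm", "kwargs": {
  "gripper": [0, 0, 0, 0, 0, 0],
  "linear": [
    [-2.4, 0.6, 0.2],
    [-2.3, 0.6, 0.1],
    [-2.4, 0.5, 0.2],
    [-2.3, 0.6, 0.2],
    [-2.4, 0.6, 0.1],
    [0, 0, 0]
  ],
  "twist": [0, 0, 0, 0, 0, 0]
}}

```text
clock: 19.9
position: [0.5591, -0.0256, 0.0872]
tool_rot: [3.14, -0.0, -3.141]
force: [-1.0, 0.8, 0.4]
grip_width: 0.031
finger_force: 29.9
```

Request:
{"fn": "move_arm", "kwargs": {
  "gripper": [0, 0, 0, 0, 0, 0],
  "linear": [
    [0, 0, 2.5],
    [0, 0, 2.5],
    [0, 0, 2.2],
    [0, 0, 0.5],
    [0, 0, 0],
    [0, 0, 0]
  ],
  "twist": [0, 0, 0, 0, 0, 0]
}}

```text
clock: 20.5
position: [0.5568, -0.0268, 0.0111]
tool_rot: [-3.142, -0.001, -3.141]
force: [0.8, 0.1, -0.1]
grip_width: 0.0306
finger_force: 32.0
```

Request:
{"fn": "move_arm", "kwargs": {
  "gripper": [0, 0, 0.5, 0.5, 0.5, 0.6, 0.6, 0.6],
  "linear": [
    [0, 0, 0.1],
    [0, 0, 0],
    [0, 0, 0],
    [0, 0, 0],
    [0, 0, -1],
    [0, 0, -3],
    [0, 0, -4],
    [0, 0, 0]
  ],
  "twist": [0, 0, 0, 0, 0, 0, 0, 0]
}}

```text
clock: 21.3
position: [0.5596, -0.0264, 0.0952]
tool_rot: [-3.142, 0.006, -3.141]
force: [0.0, 0.2, -0.2]
grip_width: 0.0514
finger_force: 0.0
```

```bash
python3 plan.py .4407 -.168 .085 180 6 .4407 -.168 .007 180 4
```

```text
at [ 0.5596 -0.0264  0.0952] [-180.     0.3 -180. ] w 0.0514 t 21.3 F [ 0.   0.2 -0.2]
L [[2.0,-2.4,0.2],[2.0,-2.3,0.1],[1.9,-2.4,0.2],[2.0,-2.3,0.1],[2.0,-2.4,0.2],[2.0,-2.4,0.1]] 
 W [0.0,0.0,0.0,0.0,0.0,0.0]
 end [ 0.4407 -0.1685  0.0855]
L [[0.0,0.0,2.0],[0.0,0.0,1.9],[0.0,0.0,2.0],[0.0,0.0,1.9]] 
 W [0.0,0.0,0.0,0.0]
 end [ 0.4411 -0.1685  0.0075]
```

Request:
{"fn": "move_arm", "kwargs": {
  "gripper": [0.6, 0.6, 0.6, 0.6, 0.6, 0.6, 0.6, 0.6],
  "linear": [
    [2.0, -2.4, 0.2],
    [2.0, -2.3, 0.1],
    [1.9, -2.4, 0.2],
    [2.0, -2.3, 0.1],
    [2.0, -2.4, 0.2],
    [2.0, -2.4, 0.1],
    [0, 0, 0],
    [0, 0, 1.5]
  ],
  "twist": [0, 0, 0, 0, 0, 0, 0, 0]
}}

```text
clock: 22.1
position: [0.4391, -0.17, 0.0677]
tool_rot: [-3.14, 0.002, 3.14]
force: [0.6, 0.5, -0.3]
grip_width: 0.0515
finger_force: 0.0
```

```bash
python3 plan.py .4407 -.168 .008 180 3
```

```text
at [ 0.4391 -0.17    0.0677] [-1.799e+02  1.000e-01  1.799e+02] w 0.0515 t 22.1 F [ 0.6  0.5 -0.3]
L [[-0.0,0.1,2.0],[-0.1,0.0,2.0],[-0.0,0.1,2.0]] 
 W [-0.0,-0.1,0.0]
 end [ 0.4402 -0.1681  0.0077]
```

Request:
{"fn": "move_arm", "kwargs": {
  "gripper": [0.6, 0.6, 0.6, 0.6, 0, 0, 0, 0],
  "linear": [
    [0, 0.1, 2],
    [-0.1, 0, 2],
    [0, 0, 1.9],
    [0, 0, 0],
    [0, 0, 0],
    [0, 0, 0],
    [0, 0, 0],
    [0, 0, 0]
  ],
  "twist": [0, 0, 0, 0, 0, 0, 0, 0],
  "squeeze": 30
}}

```text
clock: 22.9
position: [0.4401, -0.1679, 0.0084]
tool_rot: [-3.141, 0.001, -3.141]
force: [-2.0, 2.3, 9.7]
grip_width: 0.0303
finger_force: 30.7
```

Request:
{"fn": "move_arm", "kwargs": {
  "gripper": [0, 0, 0, 0, 0],
  "linear": [
    [0, 0, -1],
    [0, 0, -3],
    [0, 0, -4],
    [0, 0, -1],
    [0, 0, 0]
  ],
  "twist": [0, 0, 0, 0, 0]
}}

```text
clock: 23.4
position: [0.4402, -0.1686, 0.0994]
tool_rot: [-3.14, 0.003, 3.141]
force: [0.1, -1.0, -1.1]
grip_width: 0.0306
finger_force: 30.0
```

```bash
python3 plan.py .596 -.0675 .09 180 6
```

```text
at [ 0.4402 -0.1686  0.0994] [-179.9    0.2  180. ] w 0.0306 t 23.4 F [ 0.1 -1.  -1.1]
L [[-2.6,1.7,0.2],[-2.6,1.7,0.1],[-2.6,1.7,0.2],[-2.6,1.6,0.1],[-2.6,1.7,0.2],[-2.6,1.7,0.2]] 
 W [-0.0,-0.0,-0.0,-0.0,-0.0,-0.0]
 end [ 0.5963 -0.0677  0.0896]
```

Request:
{"fn": "move_arm", "kwargs": {
  "gripper": [0, 0, 0, 0, 0, 0, 0],
  "linear": [
    [-2.6, 1.7, 0.2],
    [-2.6, 1.7, 0.1],
    [-2.6, 1.7, 0.2],
    [-2.6, 1.6, 0.1],
    [-2.6, 1.7, 0.2],
    [-2.5, 1.7, 0.2],
    [0, 0, 0]
  ],
  "twist": [0, 0, 0, 0, 0, 0, 0]
}}

```text
clock: 24.1
position: [0.5963, -0.0635, 0.0863]
tool_rot: [3.139, 0.0, -3.138]
force: [-0.7, 0.2, -0.1]
grip_width: 0.0305
finger_force: 30.0
```

Request:
{"fn": "move_arm", "kwargs": {
  "gripper": [0, 0, 0, 0, 0, 0],
  "linear": [
    [0, 0, 2.5],
    [0, 0, 2.5],
    [0, 0, 2.2],
    [0, 0, 0.4],
    [0, 0, 0],
    [0, 0, 0]
  ],
  "twist": [0, 0, 0, 0, 0, 0]
}}

```text
clock: 24.7
position: [0.5938, -0.0671, 0.0109]
tool_rot: [-3.141, -0.001, -3.141]
force: [0.4, 0.2, -0.4]
grip_width: 0.0302
finger_force: 34.6
```

Request:
{"fn": "move_arm", "kwargs": {
  "gripper": [0, 0.5, 0.5, 0.5, 0.6, 0.6, 0.6],
  "linear": [
    [0, 0, 0],
    [0, 0, 0],
    [0, 0, 0],
    [0, 0, -1],
    [0, 0, -3],
    [0, 0, -4],
    [0, 0, 0]
  ],
  "twist": [0, 0, 0, 0, 0, 0, 0]
}}

```text
clock: 25.4
position: [0.5967, -0.0665, 0.0965]
tool_rot: [-3.141, 0.006, -3.141]
force: [0.5, 0.1, 0.1]
grip_width: 0.0514
finger_force: 0.0
```

```bash
python3 plan.py .4737 .034 .085 180 5; python3 - <<'E'
from h import *
S=grab('scene')
b=cv2.resize(S['img'][130:250,190:340,::-1],(750,600),interpolation=cv2.INTER_CUBIC)
cv2.imwrite('pics/p6.png',b)
E
```

```text
at [ 0.5967 -0.0665  0.0965] [-180.     0.4 -180. ] w 0.0514 t 25.4 F [0.5 0.1 0.1]
L [[2.5,2.0,0.2],[2.4,2.0,0.2],[2.5,2.0,0.2],[2.4,2.0,0.3],[2.5,2.1,0.2]] 
 W [0.0,0.0,0.0,0.0,0.0]
 end [0.4737 0.0344 0.0847]
```

View pics/p6.png

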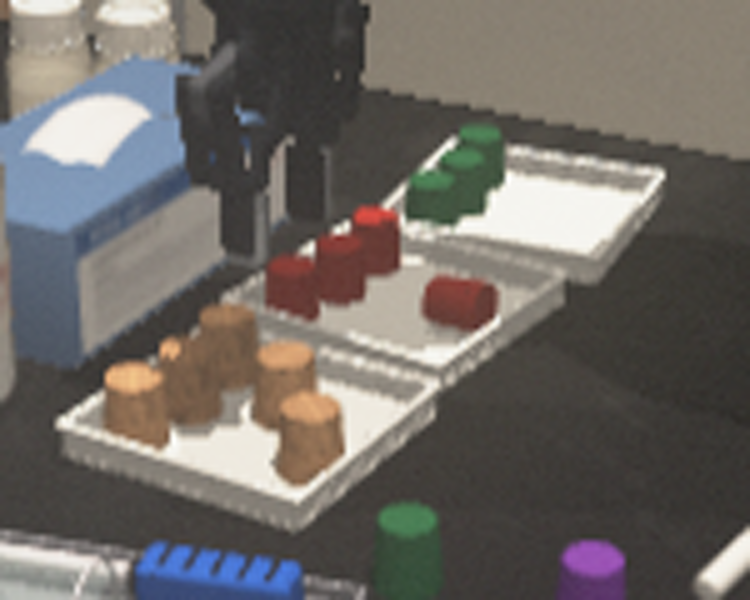

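Both loose corks stand upright in the cork tray at (285,385) and (312,435). The green stopper (408,550) stands by the rod tray's corner, so I'll grip it along x.

```bash
python3 plan.py .4737 .034 .085 85 12
```

```text
at [ 0.5957 -0.0669  0.0943] [-180.     0.2 -180. ] w 0.0515 t 25.45 F [ 0.2 -0.7 -1.2]
L [[1.0,0.8,0.1],[1.1,0.7,0.0],[1.3,0.6,0.1],[1.2,0.3,0.1],[1.3,0.2,0.1],[1.4,-0.0,0.0],[1.3,-0.2,0.1],[1.2,-0.3,0.1]] 
 W [7.9,7.9,8.0,7.9,7.9,7.9,7.9,7.9]
L [[1.2,-0.6,0.1],[1.2,-0.7,0.0],[1.0,-0.8,0.1],[0.9,-1.0,0.1]] 
 W [8.0,7.9,7.9,7.9]
 end [0.4734 0.0342 0.0847]
```

Request:
{"fn": "move_arm", "kwargs": {
  "gripper": [0.6, 0.6, 0.6, 0.6, 0.6, 0.6, 0.6, 0.6],
  "linear": [
    [1.0, 0.8, 0.1],
    [1.1, 0.7, 0.0],
    [1.3, 0.6, 0.1],
    [1.2, 0.3, 0.1],
    [1.3, 0.2, 0.1],
    [1.4, 0.0, 0.0],
    [1.3, -0.2, 0.1],
    [1.2, -0.3, 0.1]
  ],
  "twist": [7.9, 7.9, 8.0, 7.9, 7.9, 7.9, 7.9, 7.9]
}}

```text
clock: 26.25
position: [0.5127, 0.0006, 0.0852]
tool_rot: [-3.141, -0.0, 2.031]
force: [-0.5, 0.6, 0.1]
grip_width: 0.0513
finger_force: 0.0
```

Request:
{"fn": "move_arm", "kwargs": {
  "gripper": [0.6, 0.6, 0.6, 0.6, 0.6, 0.6],
  "linear": [
    [1.2, -0.6, 0.1],
    [1.2, -0.7, 0.0],
    [1.0, -0.8, 0.1],
    [0.9, -1.0, 0.1],
    [0, 0, 1.5],
    [0, 0, 0]
  ],
  "twist": [8.0, 7.9, 7.9, 7.9, 0, 0]
}}

```text
clock: 26.85
position: [0.471, 0.0345, 0.0663]
tool_rot: [-3.139, 0.001, 1.485]
force: [-0.0, -0.4, 0.0]
grip_width: 0.0512
finger_force: 0.0
```

```bash
python3 plan.py .4737 .034 .008 85 3
```

```text
at [0.471  0.0345 0.0663] [-179.9    0.    85.1] w 0.0512 t 26.85 F [-0.  -0.4  0. ]
L [[-0.0,0.1,1.9],[-0.0,0.1,2.0],[-0.0,0.1,1.9]] 
 W [0.0,0.1,-0.0]
 end [0.4739 0.0342 0.0083]
```

Request:
{"fn": "move_arm", "kwargs": {
  "gripper": [0.6, 0.6, 0.6, 0.6, 0, 0, 0, 0],
  "linear": [
    [0, 0.1, 1.9],
    [0, 0.1, 2],
    [0, 0, 1.8],
    [0, 0, 0],
    [0, 0, 0],
    [0, 0, 0],
    [0, 0, 0],
    [0, 0, 0]
  ],
  "twist": [0, 0, 0, 0, 0, 0, 0, 0],
  "squeeze": 35
}}

```text
clock: 27.65
position: [0.4745, 0.034, 0.0113]
tool_rot: [3.141, -0.0, 1.484]
force: [-2.3, -0.2, 8.8]
grip_width: 0.028
finger_force: 35.4
```

Request:
{"fn": "move_arm", "kwargs": {
  "gripper": [0, 0, 0, 0, 0],
  "linear": [
    [0, 0, -1],
    [0, 0, -3],
    [0, 0, -4],
    [0, 0, -1],
    [0, 0, 0]
  ],
  "twist": [0, 0, 0, 0, 0]
}}

```text
clock: 28.15
position: [0.4752, 0.0339, 0.1025]
tool_rot: [3.138, -0.001, 1.483]
force: [0.8, -0.1, -1.5]
grip_width: 0.0275
finger_force: 34.8
```

```bash
python3 plan.py .569 -.348 .095 6 12
```

```text
at [0.4752 0.0339 0.1025] [179.8  -0.   85. ] w 0.0275 t 28.15 F [ 0.8 -0.1 -1.5]
L [[-3.1,1.1,0.1],[-3.0,1.4,0.0],[-2.8,1.7,0.1],[-2.5,2.0,0.1],[-2.3,2.4,0.0],[-2.1,2.5,0.1],[-1.7,2.8,0.1],[-1.4,3.0,0.0]] 
 W [6.6,6.6,6.5,6.6,6.6,6.6,6.6,6.6]
L [[-1.0,3.1,0.1],[-0.7,3.2,0.0],[-0.3,3.3,0.1],[0.1,3.2,0.1]] 
 W [6.5,6.6,6.6,6.6]
 end [ 0.5693 -0.3476  0.0948]
```

Request:
{"fn": "move_arm", "kwargs": {
  "gripper": [0, 0, 0, 0, 0, 0, 0, 0],
  "linear": [
    [-3.1, 1.1, 0.1],
    [-3.0, 1.4, 0.0],
    [-2.8, 1.7, 0.1],
    [-2.5, 2.0, 0.1],
    [-2.3, 2.4, 0.0],
    [-2.1, 2.5, 0.1],
    [-1.7, 2.8, 0.1],
    [-1.4, 3.0, 0.0]
  ],
  "twist": [6.6, 6.6, 6.5, 6.6, 6.6, 6.6, 6.6, 6.6]
}}

```text
clock: 28.95
position: [0.5362, -0.2221, 0.0943]
tool_rot: [-3.141, 0.001, 0.559]
force: [-0.0, 0.3, -0.5]
grip_width: 0.0279
finger_force: 34.8
```

Request:
{"fn": "move_arm", "kwargs": {
  "gripper": [0, 0, 0, 0, 0, 0],
  "linear": [
    [-1.0, 3.1, 0.1],
    [-0.7, 3.2, 0.0],
    [-0.3, 3.3, 0.1],
    [0.1, 3.2, 0.1],
    [0, 0, 0],
    [0, 0, 0]
  ],
  "twist": [6.5, 6.6, 6.6, 6.6, 0, 0]
}}

```text
clock: 29.55
position: [0.5677, -0.3475, 0.0909]
tool_rot: [-3.141, 0.002, 0.105]
force: [0.6, 0.8, 0.7]
grip_width: 0.0275
finger_force: 34.8
```

```bash
python3 plan.py .569 -.348 .016 6 4
```

```text
at [ 0.5677 -0.3475  0.0909] [-1.8e+02  1.0e-01  6.0e+00] w 0.0275 t 29.55 F [0.6 0.8 0.7]
L [[0.0,0.0,1.9],[0.1,0.0,1.8],[0.0,0.1,1.9],[0.0,-0.0,1.9]] 
 W [0.0,0.0,0.0,0.0]
 end [ 0.5686 -0.3483  0.0159]
```

Request:
{"fn": "move_arm", "kwargs": {
  "gripper": [0, 0, 0, 0, 0, 0, 0],
  "linear": [
    [0, 0, 1.9],
    [0, 0, 1.8],
    [0, 0, 1.9],
    [0, 0, 1.8],
    [0, 0, 0.2],
    [0, 0, 0],
    [0, 0, 0]
  ],
  "twist": [0, 0, 0, 0, 0, 0, 0]
}}

```text
clock: 30.25
position: [0.5684, -0.347, 0.0163]
tool_rot: [-3.141, 0.0, 0.106]
force: [-0.0, -0.2, -0.3]
grip_width: 0.0274
finger_force: 34.8
```

Request:
{"fn": "move_arm", "kwargs": {
  "gripper": [0, 0, 0],
  "linear": [
    [0, 0, 0.2],
    [0, 0, 0],
    [0, 0, 0]
  ],
  "twist": [0, 0, 0]
}}

```text
clock: 30.55
position: [0.5685, -0.3474, 0.0145]
tool_rot: [3.142, -0.0, 0.105]
force: [1.4, 1.0, 0.8]
grip_width: 0.0273
finger_force: 34.9
```

Request:
{"fn": "move_arm", "kwargs": {
  "gripper": [0, 0.5, 0.5, 0.5, 0.5, 0.5, 0.5, 0.5],
  "linear": [
    [0, 0, 0.1],
    [0, 0, 0],
    [0, 0, 0],
    [0, 0, 0],
    [0, 0, -1],
    [0, 0, -4],
    [0, 0, -4],
    [0, 0, -4]
  ],
  "twist": [0, 0, 0, 0, 0, 0, 0, 0]
}}

```text
clock: 31.35
position: [0.5682, -0.3473, 0.1454]
tool_rot: [3.142, -0.0, 0.105]
force: [0.1, -0.3, -0.2]
grip_width: 0.0427
finger_force: 0.0
```

Request:
{"fn": "move_arm", "kwargs": {
  "gripper": [0.5, 0.5, 0.5, 0.5, 0.5, 0.5, 0.5, 0.5],
  "linear": [
    [0, 0, -4],
    [-3, 4, -2],
    [-3, 4, 0],
    [-3, 4, 0],
    [-3, 4, 0],
    [-3, 3, 0],
    [0, 0, 0],
    [0, 0, 0]
  ],
  "twist": [0, 0, 0, 0, 0, 0, 0, 0]
}}

```text
clock: 32.15
position: [0.4401, -0.5496, 0.2023]
tool_rot: [3.142, -0.0, 0.103]
force: [0.4, 1.3, -0.2]
grip_width: 0.0429
finger_force: 0.0
```

```bash
python3 - <<'E'
from h import *
S=grab('scene');D=grab('top')
b=cv2.resize(S['img'][120:300,100:340,::-1],(800,600),interpolation=cv2.INTER_CUBIC);cv2.imwrite('pics/f1.png',b)
b=cv2.resize(D['img'][60:312,110:446,::-1],(800,600),interpolation=cv2.INTER_CUBIC);cv2.imwrite('pics/f2.png',b)
E
```

```text
(no output)
```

View pics/f1.png

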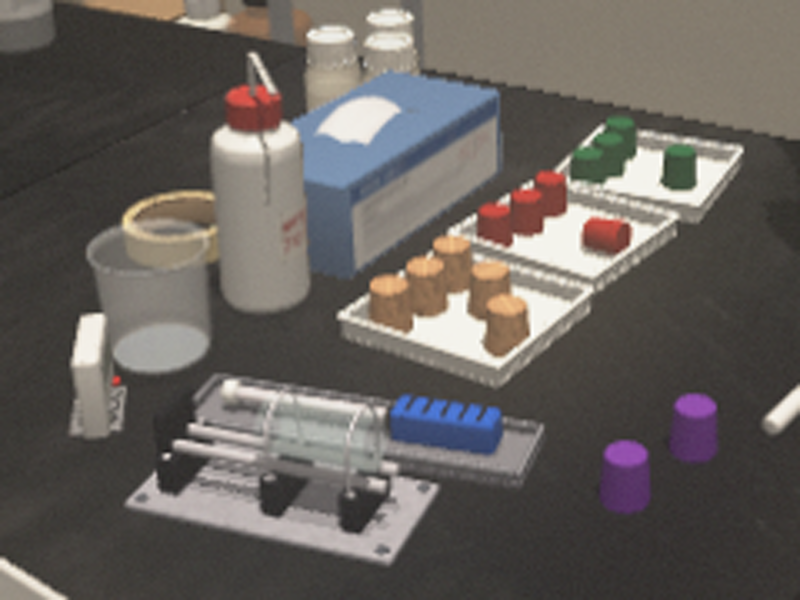

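View pics/f2.png

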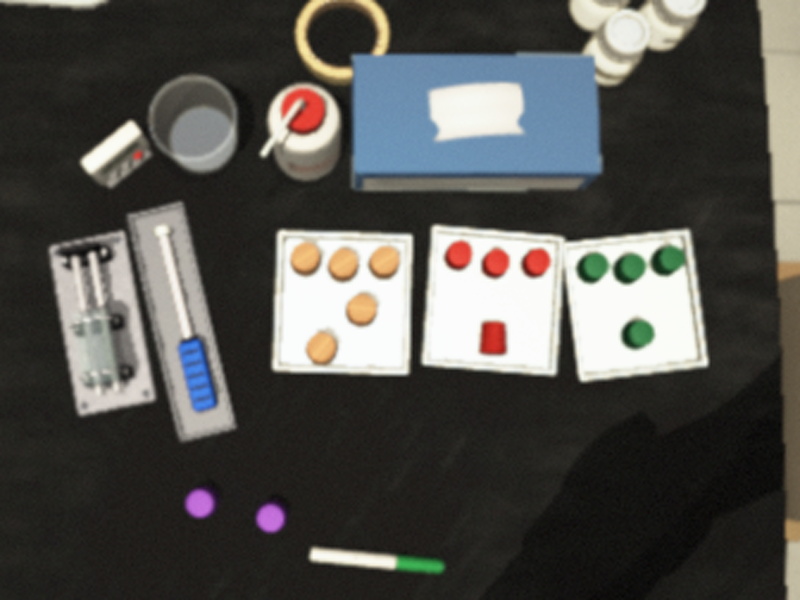

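The top view confirms the rod lies inside the grey tray, from (163,232) to (205,400). Corks are at (362,308) and (322,346), red at (494,338) and green at (637,333), each in its own tray. The tube is empty, and the bystanders and purple look-alikes are untouched. Handing in.

```bash
python3 -c "
from workcell import bot
print(bot.job_done())"
```

```text
the job is handed in; nothing more can be done
None
```

I pushed the red stopper out with the rod and put it, both corks and the green stopper on the floors of their own trays; the rod is in the grey tray (laid there right after the push, before the stoppers), and I handed the job in at about 32 s.

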